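# Free the rusted clamp knob and take out the sharpening stone

### The arm

A 6-joint arm with a two-finger parallel gripper is mounted at the origin on a cart in front of the work surface, level with it; the furniture and walls round the work are solid. World frame = base frame: x ahead of the robot, y to its left, z up, the work surface at z = 0. Lengths are in mm, angles in degrees, forces in N, time in s.
With the tool pointing down it reaches from about 350 to 850 mm from the base axis. Payload 8.1 kg.
Tool frame: the origin (TCP) lies midway between the tips of the shut fingers; the grasp point (between the pads) lies 19 mm behind it; z points along the fingers, y is the line along which they close (so a half turn about z gives the same grasp; the last joint's range is limited). The gripper opens to 85 mm and grips with 20 to 120 N. Pads are 22 mm wide; open, the fingers measure 114 mm over their backs; the gripper's body (76 mm by 85 mm) begins 54 mm behind the grasp point. The pads swing forward as they close: fully open they stand 13 mm farther back than shut.
Start: joints at [-81.669, 7.471, 85.268, -0, 87.261, -4.893], TCP at [137.274, -584.09, 231.292] pointing down, gripper open.
Joint ranges: [-169.43, 169.43], [-51.17, 129.36], [1.28, 143.12], [-76.62, 256.62], [0, 156.53], [-152.29, 152.29]. Speed limits (degrees/s): [136.94, 136.94, 159.86, 180, 180, 180].

### API

Orientations are given as [roll, pitch, yaw] about the fixed x, y, z axes, in that order (R = Rz(yaw) Ry(pitch) Rx(roll)).
In Python, from bench import r gives the robot as it stands. The module is installed in compiled form; this text tells all that it offers.
- The arm moves only by the tool jog_arm, never from a script. Its argument "rows" is a list of rows, each a list of 2 entries, a list of its own where there are three numbers: the shift along the tool's x, y, z in mm, then the turn, a rotation vector about the tool's x, y, z in rad. A call has 1 to 10 rows; each row is the pose to reach, as a shift and turn from the pose commanded when the call began, along the tool's axes at that moment; what a row does not reach only later rows make up. A row lasts 1/10 s, in which the tool goes at most 50 mm and 8.59 degrees, less where a joint would pass 70% of its speed; a pose out of reach is approached as far as the arm can. A call with a gripper value outside its range is refused whole. "grip" is the finger opening in mm, from 0 to 85.4, set as the call begins (left out, the last holds). The fingers move at their own pace and stop on an object; "force" is the grip in N (left out, the last holds). Time passes only in rows, so rows that repeat a pose let the fingers close. It gives the time, the measured TCP pose, the force, the opening and the grip force at its end, in the units of the state.
- r.sense(): the state, without advancing time (a new reading comes with each control period).
- r.snapshot(name): name is "side" or "top" or "wrist"; returns (picture, depth): 384x512x3 uint8, blue, green, red; 384x512 float32, mm along the optical axis (not along the pixel's ray), 0 where there is no reading.
- r.camera_params(name): a dict with "fx", "fy", "cx", "cy" (pixels), "pose" (4x4, takes a point from camera to world coordinates); the wrist camera has in their place "tool_from_camera" (4x4, takes a point from camera to tool coordinates, whose origin is the TCP and whose axes are the flange's). Camera axes: x right, y down, z forward; pixel columns grow to the right and rows downward; lengths in mm; the calibration is good to about 2 mm. A picture is of the moment at which its call begins: read the wrist's pose just before it. camera_params takes no time and is no camera call.
- r.hand_in(): hands the job in; it is judged then, once.
The state is a dict: "time": time; "joint_pos": joint angles; "qd": joint speeds; "joint_efforts": joint torques, N m; "tool_pos": TCP position; "tcp_rot": TCP orientation; "ft_force": force on the tool from outside, world axes, zero at the start; "wrist_torque": the same for the moment, N m; "finger_gap": finger opening in mm; "grip_force": force on a finger pad.
Only numpy, scipy, OpenCV 4.12 (cv2) and the standard library are available. Lean on these libraries where they do the work, as an engineer would, in place of code of your own. Each camera call takes 0.05 s, during which the arm holds its last target. There are 200 camera calls.

### The job

The wing knob that clamps the sharpening stone in its holder has rusted tight. Take hold of its wing and rock it gently back and forth in small arcs, feeling for the end of the play each way and never wringing it hard, until it breaks free; then turn it anticlockwise until the clamp bar is well clear of the stone, and lay the stone flat on the wooden chopping board. Do not disturb the garlic, the lemon or the peeler.

Things in the scene. Friction and masses are not known exactly. Their poses are not given: they have to be found in the camera images.
- wing_grip (a point): wing of the knob on the clamp block: upright steel bar 48 mm long, 9 thick, 26 high (z 66 to 92 mm), pinched across its thickness from above. The point lies on the vertical turning axis, 80 mm above the worktop; x along the wing, z up. Its neck is springy: it twists 0.25 rad per N m against the clamp bar below (parallel to it unloaded) and is spoilt beyond 0.075 rad (0.3 N m)
- stud (a joint): turn of stud and clamp bar, rad, anticlockwise from above, 0 = bar over the stone; clear beyond 1.0, stops at -0.38 and 1.3. Drags with 0.06 N m, stays where left. While rusted it turns only in an arc of 0.4 rad or less (middle between -0.14 and 0.14), hard at both ends. Each swing to the other hard end (press 0.15 to 0.2 N m) crumbles some rust; after 2 to 6 ends it turns on anticlockwise
- bar (a point): steel clamp bar fixed on the stud, 62 x 15 x 6 mm, top at z = 53 mm; the point lies 40 mm from the turning axis towards the tip, 49.5 mm above the worktop; x from axis to tip, z up. The bar overlaps the stone's end by 15 mm, 2 mm above it
- holder: holder fixed to the worktop: grey clamp block 56 x 56 x 42 mm, then an aluminium rail. Origin on the worktop under the turning axis; x axis along the rail towards the stone, z up. The stone's centre lies 101.5 mm along x.
- stone_center (a point): two-layer sharpening stone, 130 x 46 x 24 mm, 0.25 to 0.5 kg; the point is its centre; x along its length, z up. In the holder its underside is 20 mm, its top 44 mm above the worktop. At mid-length there is free air on both sides down to the worktop (the rail below is 34 mm wide); ears stand beside it only 55 mm either way from its middle
- board: flat wooden chopping board, fixed, 230 (x) x 340 (y) x 21 mm; origin at the centre of its underside on the worktop, top at z = 21 mm. Its far (+x) edge strip carries the garlic and the lemon; the near half (x < 0) is bare.
- garlic: garlic bulb, 60 mm wide, 58 mm high, on the board; origin at the centre of its underside
- lemon: lemon, 71 x 53 x 51 mm, on the board; origin at the centre of its underside
- peeler: peeler, 170 x 25 x 18 mm, lying on the worktop; origin at the centre of its underside
Not all that is in view belongs to the job. Of the things that look like the part that bears stone_center, the larger one is meant.

How it is judged:
By the outcome, as a careful person would: the job done as asked, in the order asked, and still so for the second after the job is handed in, with the robot touching nothing.
It also fails if it takes over 72 s, if anything falls off the work surface, if the arm or the gripper's body presses on something with over 40 N, if the wrist force passes 120 N, or if a joint passes its speed limit or range.

## Working session

There is one attempt and no reset: what is moved stays moved. The work goes in short steps, Python scripts to look and compute and a tool call to move; the robot and the scene stay as the last step left them, time stands still between calls to the robot, and variables do not carry over. Pictures are saved under pics/ and viewed, at most 10 in all, crops included, and the job is handed in when it is done.

Besides the shell and the picture viewer there is one more tool, called after ">>>" by a JSON object that holds its "name" and its "arguments". jog_arm: Moves the arm, as the interface text tells. Its arguments: {"type":"object","properties":{"rows":{"type":"array"},"grip":{"type":"number"},"force":{"type":"number"}},"required":["rows"]}

```bash
mkdir -p pics; ls
python3 - <<'E'
from bench import r
import cv2,numpy as np
print(r.sense())
for n in("top","side"):
    im,d=r.snapshot(n); cv2.imwrite(f"pics/{n}0.png",im); np.save(f"{n}0.npy",d)
    c=r.camera_params(n); print(n,c)
print(r.camera_params("wrist"))
E
```

```text
pics
{'time': 0.0, 'joint_pos': array([-8.16691235e+01,  7.51626014e+00,  8.53278074e+01,  1.26387916e-03,
        8.72602096e+01, -4.89211852e+00]), 'qd': array([-0.10390343, -0.03442461, -0.19025104, -0.06225396, -0.03980975,
       -0.03327459]), 'joint_efforts': array([-1.79344101e-03, -5.69402182e+01, -5.00554955e+01, -3.93965574e-04,
        1.44792034e-02, -7.51290077e-05]), 'tool_pos': array([ 137.20710325, -583.55695413,  230.24651077]), 'tcp_rot': array([-1.79896210e+02, -1.01504538e-02,  1.32229243e+01]), 'ft_force': array([-0.1385674 ,  0.18460712, -0.10192632]), 'wrist_torque': array([-0.00928743, -0.00821423, -0.02344449]), 'grip_force': 0.0, 'finger_gap': 85.27783249800206}
top {'fx': 447.9451026992772, 'fy': 447.9451026992772, 'cx': 261.8332902408956, 'cy': 199.93433751244538, 'pose': array([[-1.03324864e-02, -9.85853964e-01,  1.67287783e-01,
         4.08696420e+02],
       [-9.99943342e-01,  1.06151197e-02,  7.95376667e-04,
         1.24445953e+01],
       [-2.55990507e-03, -1.67270086e-01, -9.85907787e-01,
         1.29834426e+03],
       [ 0.00000000e+00,  0.00000
[... 278 characters left out ...]
1, -4.30108896e-01,  8.80639984e-01,
        -7.79137756e+02],
       [ 2.23558753e-02, -9.00311152e-01, -4.34672341e-01,
         4.66498812e+02],
       [ 0.00000000e+00,  0.00000000e+00,  0.00000000e+00,
         1.00000000e+00]])}
{'fx': 282.01823288313625, 'fy': 282.01823288313625, 'cx': 252.8177874858415, 'cy': 191.32150356974432, 'tool_from_camera': array([[-2.26221477e-03, -9.47784338e-01, -3.18903952e-01,
         8.29581197e+01],
       [ 9.99996605e-01, -1.73165667e-03, -1.94720077e-03,
         1.74075501e+00],
       [ 1.29329423e-03, -3.18907274e-01,  9.47785038e-01,
        -1.42929137e+02],
       [ 0.00000000e+00,  0.00000000e+00,  0.00000000e+00,
         1.00000000e+00]])}
```

View pics/top0.png

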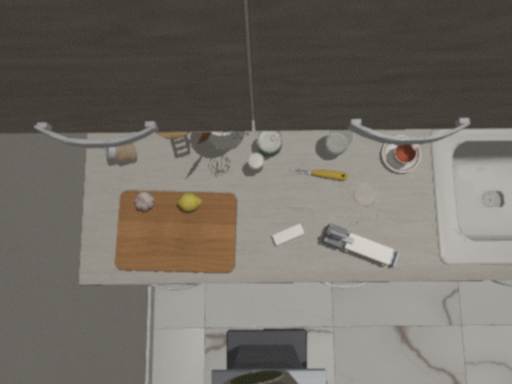

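View pics/side0.png

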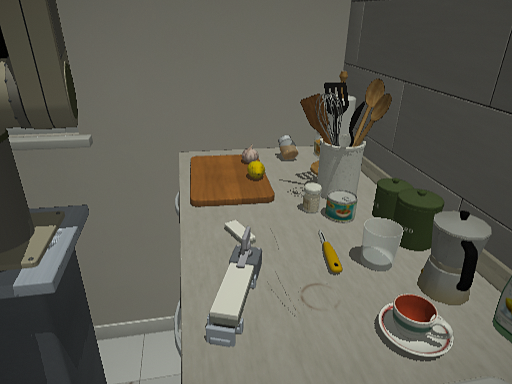

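Top view: holder from the block (336,237) to the rail end (393,260), with the stone near (370,248). The small decoy stone is at (288,235), the peeler at (325,174), the board spans (117..237, 192..271), the garlic is at (145,201) and the lemon at (189,202).

```bash
cat > h.py <<'E'
import numpy as np,cv2
from bench import r
from scipy.spatial.transform import Rotation as R
def T_tool(s):
    T=np.eye(4);T[:3,:3]=R.from_euler('xyz',s['tcp_rot'],degrees=True).as_matrix();T[:3,3]=s['tool_pos'];return T
def cloud(d,c,pose):
    v,u=np.mgrid[0:d.shape[0],0:d.shape[1]]
    P=np.stack([(u-c['cx'])/c['fx']*d,(v-c['cy'])/c['fy']*d,d,np.ones_like(d)],-1)@pose.T
    P=P[...,:3];P[d<=0]=np.nan;return P
def shot(n,save=None):
    s=r.sense();im,d=r.snapshot(n);c=r.camera_params(n)
    pose=T_tool(s)@c['tool_from_camera'] if n=='wrist' else c['pose']
    if save: cv2.imwrite(f'pics/{save}.png',im)
    return im,cloud(d,c,pose),c,pose
E
python3 - <<'E'
from h import *
c=r.camera_params('top');d=np.load('top0.npy');P=cloud(d,c,c['pose'])
np.set_printoptions(precision=0,suppress=True)
for n,(u,v) in dict(block=(336,237),stone=(370,248),end=(393,260),decoy=(288,235),peel=(325,174),garlic=(145,201),lemon=(189,202),bTL=(120,193),bTR=(236,193),bBL=(119,268),bBR=(235,269),table=(290,200)).items(): print(n,P[v,u])
# stone top
def rect(m,n):
    q=P[m][:,:2].astype(np.float32); print(n,len(q),cv2.minAreaRect(q),P[m][:,2].mean())
x,y,z=P[...,0],P[...,1],P[...,2]
reg=(np.abs(y+235)<130)&(x>150)&(x<420)
rect(reg&(z>39)&(z<48)&(x<360),'z44'); rect(reg&(z>60)&(z<100)&(x<400),'wing')
rect((y>40)&(y<420)&(x>150)&(x<450)&(z>15)&(z<27),'board')
E
```

```text
block [ 512. -190.   66.]
stone [ 483. -287.   42.]
end [ 449. -355.   21.]
decoy [523. -60.  20.]
peel [ 701. -172.   17.]
garlic [618. 339.  68.]
lemon [614. 216.  68.]
bTL [655. 433.  -5.]
bTR [650.  89.   2.]
bBL [435. 419.  18.]
bBR [429.  92.   0.]
table [629. -70.  -5.]
z44 0 ((0.0, 0.0), (0.0, 0.0), 0.0) nan
wing 0 ((0.0, 0.0), (0.0, 0.0), 0.0) nan
board 941 ((437.5907287597656, 258.36395263671875), (323.1195983886719, 25.32888412475586), 89.38232421875) 20.612896689682998<stdin>:7: RuntimeWarning: Mean of empty slice.
  ret = ret.dtype.type(ret / rcount)
```

>>> {"name": "jog_arm", "arguments": {"rows": [[[451, -301, 30], [0, 0, -0.995]], [[451, -301, 30], [0, 0, -0.995]], [[451, -301, 30], [0, 0, -0.995]], [[451, -301, 30], [0, 0, -0.995]], [[451, -301, 30], [0, 0, -0.995]], [[451, -301, 30], [0, 0, -0.995]], [[451, -301, 30], [0, 0, -0.995]], [[451, -301, 30], [0, 0, -0.995]], [[451, -301, 30], [0, 0, -0.995]], [[451, -301, 30], [0, 0, -0.995]]]}}

```text
time: 1.1
tool_pos: [479.0, -217.4, 203.3]
tcp_rot: [-180.0, 0.0, 70.2]
ft_force: [0.7, -0.5, 0.7]
finger_gap: 85.4
grip_force: 0.0
```

Run:
```python
from h import *
s=r.sense();print(s['time'],s['tool_pos'],s['tcp_rot'],s['qd'].max())
im,P,c,pose=shot('wrist','w1');np.save('P1.npy',P)
```

```text
1.1 [ 479.04078669 -217.41201719  203.34124748] [-1.79990419e+02  1.94425234e-03  7.02355674e+01] 54.17243517787301
```

View pics/w1.png

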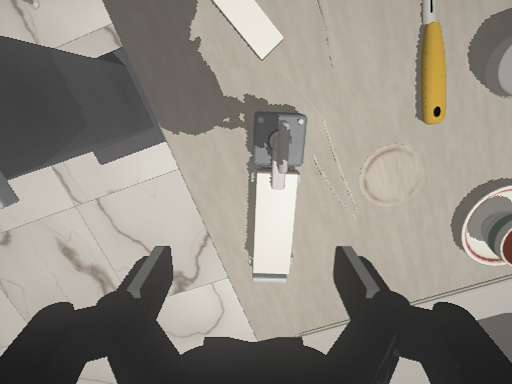

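The wrist view shows the block at (280,138), with the wing seen as an upright bar near (282,140), the stone (258..298, 172..275), and the decoy at (250,25). The arm was still moving, so I'll let it settle and measure again.

>>> {"name": "jog_arm", "arguments": {"rows": [[[0, 0, 0], [0, 0, 0]], [[0, 0, 0], [0, 0, 0]], [[0, 0, 0], [0, 0, 0]], [[0, 0, 0], [0, 0, 0]]]}}

```text
time: 1.55
tool_pos: [477.3, -220.5, 203.7]
tcp_rot: [-180.0, 0.0, 70.1]
ft_force: [0.7, -0.5, 0.5]
finger_gap: 85.3
grip_force: 0.0
```

Run:
```python
from h import *
s=r.sense();print(s['time'],s['tool_pos'],s['tcp_rot'],abs(s['qd']).max())
im,P,c,pose=shot('wrist','w2');np.save('P2.npy',P)
x,y,z=P[...,0],P[...,1],P[...,2]
reg=(y<-90)&(y>-420)&(x>380)&(x<560)&(np.mgrid[0:384,0:512][0]<300)
hist=np.histogram(z[reg],bins=np.arange(-8,110,4));print(list(zip(hist[1].astype(int),hist[0])))
def rect(m,n):
    q=P[m][:,:2].astype(np.float32)
    if len(q)>3: print(n,len(q),cv2.minAreaRect(q),np.median(P[m],0))
rect(reg&(z>39)&(z<48),'stone');rect(reg&(z>85)&(z<99),'wingtop');rect(reg&(z>49)&(z<57),'bar')
crop=im[60:320,180:400];cv2.imwrite('pics/w2c.png',cv2.resize(crop,None,fx=2.3,fy=2.3,interpolation=cv2.INTER_CUBIC))
```

```text
1.55 [ 477.34061885 -220.47580154  203.66812424] [-1.79991974e+02  9.96185395e-03  7.01074400e+01] 0.10228388992258929
[(np.int64(-8), np.int64(1)), (np.int64(-4), np.int64(10132)), (np.int64(0), np.int64(14354)), (np.int64(4), np.int64(38)), (np.int64(8), np.int64(40)), (np.int64(12), np.int64(152)), (np.int64(16), np.int64(415)), (np.int64(20), np.int64(64)), (np.int64(24), np.int64(198)), (np.int64(28), np.int64(183)), (np.int64(32), np.int64(107)), (np.int64(36), np.int64(135)), (np.int64(40), np.int64(3158)), (np.int64(44), np.int64(2440)), (np.int64(48), np.int64(96)), (np.int64(52), np.int64(272)), (np.int64(56), np.int64(0)), (np.int64(60), np.int64(12)), (np.int64(64), np.int64(34)), (np.int64(68), np.int64(46)), (np.int64(72), np.int64(22)), (np.int64(76), np.int64(21)), (np.int64(80), np.int64(19)), (np.int64(84), np.int64(22)), (np.int64(88), np.int64(319)), (np.int64(92), np.int64(181)), (np.int64(96), np.int64(0)), (np.int64(100), np.int64(0)), (np.int64(104), np.int64(0))]
stone 5662 ((493.1806640625, -256.69952392578125), (193.39614868164062, 55.479896545410156), 68.0851058959961) [ 492.64174092 -255.14859222   43.80832342]
wingtop 517 ((519.0651245117188, -192.41993713378906), (46.94229507446289, 9.1959867477417), 68.90885162353516) [ 518.92798814 -191.42963114   91.58787645]
bar 364 ((510.3721923828125, -212.634033203125), (62.30420684814453, 15.354734420776367), 71.00030517578125) [ 505.15843606 -227.12523201   52.58689856]
```

View pics/w2c.png

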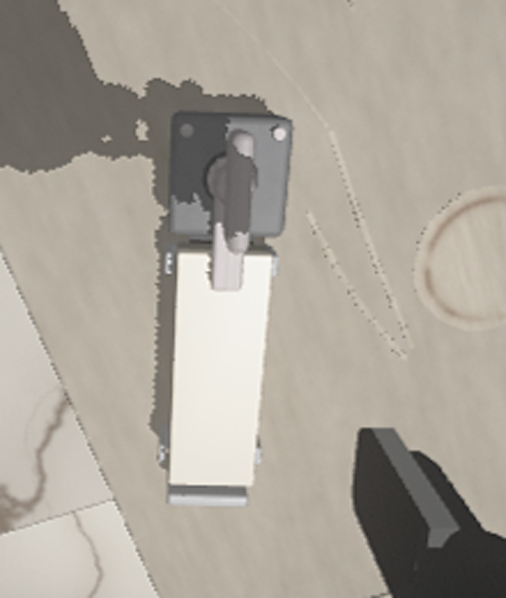

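The crop shows the wing (about (240,190) in the crop) lying almost along the stone, over the bar tip at (227,270). Sizes match what was given: wing 47 x 9, top at 91.6; bar 62 x 15, top at 52.6; stone top at 43.8. Next I refine the angles.

Run:
```python
from h import *
P=np.load('P2.npy');x,y,z=P[...,0],P[...,1],P[...,2]
reg=(y<-90)&(y>-420)&(x>380)&(x<560)&(np.mgrid[0:384,0:512][0]<300)
def pca(m,n):
    q=P[m][:,:2];c=q.mean(0);w,v=np.linalg.eigh(np.cov((q-c).T));a=np.degrees(np.arctan2(v[1,1],v[0,1]))%180
    e=(q-c)@v; print(n,len(q),c,'ang',a,'ext',np.ptp(np.percentile(e,[.5,99.5],0),0),'mid',c+v@((e.max(0)+e.min(0))/2));return a
pca(reg&(z>88),'wing')
st=reg&(z>39)&(z<48)
ax=np.array([519,-192.4]);u=np.array([np.cos(np.radians(-111.5)),np.sin(np.radians(-111.5))])
t=(P[...,:2]-ax)@u
pca(st&(t>56)&(t<164),'stone'); pca(st&(t>33)&(t<170),'stonefull');pca(st&(t<30)&(t>-30),'block')
pca(reg&(z>49)&(z<57)&(t>28),'bartip')
q=P[st&(t>56)]; print('t range',np.percentile(t[st&(t>33)],[0,1,99,100]))
s=r.sense();T=T_tool(s)
print((np.linalg.inv(T)@np.r_[519,-192.4,0,1]))
```

```text
wing 5055 [ 484.43069163 -213.01526618] ang 162.6807012549837 ext [ 72.32837025 111.81791722] mid [ 486.0447251  -197.84784572]
stone 3189 [ 478.74078972 -291.79455511] ang 67.94715591158717 ext [ 45.41328921 107.03699577] mid [ 477.77858485 -294.43623092]
stonefull 3736 [ 481.55947232 -284.47013689] ang 68.27658663065428 ext [ 45.46626114 128.37588403] mid [ 481.28335341 -286.07603052]
block 1926 [ 518.76540113 -189.74063908] ang 162.90199519597607 ext [56.12692212 56.85893489] mid [ 518.75899268 -192.60589207]
bartip 262 [ 503.59667184 -230.51939676] ang 80.80384581660644 ext [16.95246036 25.37992632] mid [ 503.94813489 -229.63199028]
t range [ 35.8542592   36.73847378 163.9608247  166.11051584]
[ 40.52011684  29.51676588 203.7704499    1.        ]
```

>>> {"name": "jog_arm", "arguments": {"rows": [[[40.5, 29.5, 60], [0, 0, 0.019]], [[40.5, 29.5, 60], [0, 0, 0.019]], [[40.5, 29.5, 80], [0, 0, 0.019]], [[40.5, 29.5, 80], [0, 0, 0.019]], [[40.5, 29.5, 80], [0, 0, 0.019]], [[40.5, 29.5, 80], [0, 0, 0.019]], [[40.5, 29.5, 80], [0, 0, 0.019]]]}}

```text
time: 2.3
tool_pos: [520.3, -192.1, 125.5]
tcp_rot: [179.8, 0.0, 69.1]
ft_force: [-0.1, 1.4, 0.2]
finger_gap: 85.5
grip_force: 0.0
```

Run:
```python
from h import *
s=r.sense();print(s['time'],s['tool_pos'],s['tcp_rot'],s['ft_force'],s['wrist_torque'])
im,P,c,pose=shot('wrist','w3')
x,y,z=P[...,0],P[...,1],P[...,2]
m=(abs(x-519)<40)&(abs(y+192)<40)&(z>85)&(z<97)
for lo,hi in((60,85),(85,97),(89,95)):
    m=(abs(x-519)<35)&(abs(y+192)<35)&(z>lo)&(z<hi)
    q=P[m][:,:2].astype(np.float32); print(lo,len(q),cv2.minAreaRect(q) if len(q)>4 else '')
```

```text
2.3 [ 520.27223063 -192.08386218  125.45855261] [1.79842298e+02 1.42387263e-02 6.90977638e+01] [-0.08636593  1.39535363  0.18217547] [-0.02010751  0.04880837  0.02570735]
60 228 ((522.9325561523438, -184.18536376953125), (29.220237731933594, 18.111618041992188), 64.90077209472656)
85 805 ((518.905517578125, -192.2698974609375), (47.64368438720703, 8.471895217895508), 69.07757568359375)
89 761 ((518.7978515625, -192.626953125), (46.90047073364258, 8.393117904663086), 69.11026763916016)
```

View pics/w3.png

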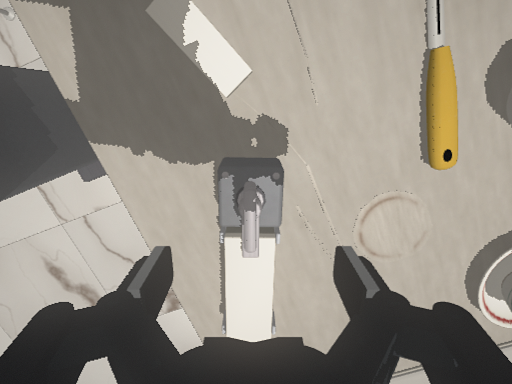

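The picture shows the wing at about (251,200), centred between the fingers. The refit gives (518.9,-192.5), yaw 69.1. Going down.

>>> {"name": "jog_arm", "arguments": {"rows": [[[-0.7, -1, 30], [0, 0, 0]], [[-0.7, -1, 50], [0, 0, 0]], [[-0.7, -1, 63.5], [0, 0, 0]], [[-0.7, -1, 63.5], [0, 0, 0]], [[-0.7, -1, 63.5], [0, 0, 0]], [[-0.7, -1, 63.5], [0, 0, 0]]], "grip": 40, "force": 20}}

```text
time: 2.95
tool_pos: [519.5, -192.0, 61.8]
tcp_rot: [179.9, 0.0, 69.1]
ft_force: [0.1, 0.2, 0.5]
finger_gap: 39.8
grip_force: 0.0
```

>>> {"name": "jog_arm", "arguments": {"rows": [[[0, 0, 0], [0, 0, 0]], [[0, 0, 0], [0, 0, 0]], [[0, 0, 0], [0, 0, 0]], [[0, 0, 0], [0, 0, 0]], [[0, 0, 0], [0, 0, 0]], [[0, 0, 0], [0, 0, 0]]], "grip": 0, "force": 20}}

```text
time: 3.55
tool_pos: [518.5, -191.6, 61.4]
tcp_rot: [180.0, 0.0, 69.1]
ft_force: [-5.9, 1.5, 8.5]
finger_gap: 16.7
grip_force: 19.4
```

Run:
```python
from h import *
for i in range(2):
    s=r.sense();print(s['time'],s['tool_pos'],s['tcp_rot'],s['ft_force'],s['wrist_torque'],s['finger_gap'],s['grip_force'],s['joint_pos'])
```

```text
3.55 [ 518.50269527 -191.5741072    61.39095975] [1.79985649e+02 8.54052986e-03 6.91468936e+01] [-5.92646086  1.54753472  8.48881159] [0.32721582 0.81813785 0.02076217] 16.729540597768327 19.39074882211571 [-2.55878708e+01  8.75521717e+00  1.02346639e+02 -7.85421996e-03
  6.88831373e+01 -4.73193676e+00]
3.55 [ 518.50269527 -191.5741072    61.39095975] [1.79985649e+02 8.54052986e-03 6.91468936e+01] [-5.92646086  1.54753472  8.48881159] [0.32721582 0.81813785 0.02076217] 16.729540597768327 19.39074882211571 [-2.55878708e+01  8.75521717e+00  1.02346639e+02 -7.85421996e-03
  6.88831373e+01 -4.73193676e+00]
```

>>> {"name": "jog_arm", "arguments": {"rows": [[[0, 0, 0], [0, 0, 0]], [[0, 0, 0], [0, 0, 0]], [[0, 0, 0], [0, 0, 0]]]}}

```text
time: 3.85
tool_pos: [518.5, -191.6, 61.4]
tcp_rot: [180.0, 0.0, 69.1]
ft_force: [-5.2, 2.3, 7.6]
finger_gap: 16.8
grip_force: 19.4
```

Run:
```python
from h import *
s=r.sense();print(s['time'],s['tool_pos'],s['tcp_rot'],s['ft_force'],s['wrist_torque'],s['finger_gap'],s['grip_force'])
a,P,_,_=shot('wrist')
b,Q,_,_=shot('side')
cv2.imwrite('pics/w4.png',np.hstack([a[150:384,120:400],cv2.resize(b[220:300,200:300],(292,234))]))
```

```text
3.85 [ 518.47813829 -191.56792502   61.3779583 ] [1.79987741e+02 1.14721064e-02 6.91488501e+01] [-5.21916782  2.31087979  7.55666273] [0.32020995 0.83619739 0.00330808] 16.759429285119264 19.3900827858306
```

View pics/w4.png

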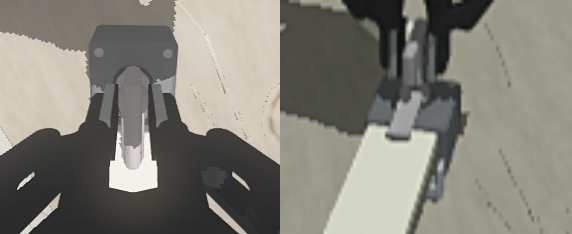

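The fingertips have closed on the round collar (17 mm) below the wing. I'll open, raise 7 mm and close again.

>>> {"name": "jog_arm", "arguments": {"rows": [[[0, 0, 0], [0, 0, 0]], [[0, 0, 0], [0, 0, 0]], [[-0.7, 0.4, -7], [0, 0, 0]], [[-0.7, 0.4, -7], [0, 0, 0]], [[-0.7, 0.4, -7], [0, 0, 0]]], "grip": 30}}

```text
time: 4.45
tool_pos: [518.9, -192.5, 67.7]
tcp_rot: [179.9, 0.0, 69.1]
ft_force: [-0.4, -0.9, -0.3]
finger_gap: 30.2
grip_force: 0.0
```

>>> {"name": "jog_arm", "arguments": {"rows": [[[0, 0, 0], [0, 0, 0]], [[0, 0, 0], [0, 0, 0]], [[0, 0, 0], [0, 0, 0]], [[0, 0, 0], [0, 0, 0]], [[0, 0, 0], [0, 0, 0]], [[0, 0, 0], [0, 0, 0]]], "grip": 0, "force": 20}}

```text
time: 5.05
tool_pos: [518.3, -192.2, 68.3]
tcp_rot: [-180.0, 0.0, 69.2]
ft_force: [-6.9, 2.7, 12.4]
finger_gap: 8.5
grip_force: 56.6
```

Run:
```python
from h import *
s=r.sense();print(s['time'],s['tool_pos'],s['tcp_rot'],s['ft_force'],s['wrist_torque'],s['finger_gap'],s['grip_force'])
```

```text
5.05 [ 518.31361187 -192.19865572   68.34359586] [-1.79963565e+02  5.42210461e-03  6.91515894e+01] [-6.92748181  2.66981731 12.36909672] [ 0.58354314  1.26259264 -0.04746031] 8.491353589066293 56.58259768970311
```

>>> {"name": "jog_arm", "arguments": {"rows": [[[0, 0, 0], [0, 0, 0]], [[0, 0, 0], [0, 0, 0]], [[0, 0, 0], [0, 0, 0]]], "force": 40}}

```text
time: 5.35
tool_pos: [518.3, -192.2, 68.4]
tcp_rot: [-180.0, 0.0, 69.2]
ft_force: [-8.2, 2.6, 13.3]
finger_gap: 7.9
grip_force: 74.3
```

```bash
cat > t.py <<'E'
from h import *
s=r.sense();print('t %.2f yaw %.2f deg=%.4f rad rel69.1, Tz %.3f'%(s['time'],s['tcp_rot'][2],np.radians(s['tcp_rot'][2]-69.1),s['wrist_torque'][2]),s['tool_pos'].round(1),s['ft_force'].round(1),s['finger_gap'].round(2),s['grip_force'].round(1),'j6 %.2f'%s['joint_pos'][5])
E
python3 t.py
```

```text
Traceback (most recent call last):
  File "t.py", line 2, in <module>
    s=r.sense();print('t %.2f yaw %.2f deg=%.4f rad rel69.1, Tz %.3f'%(s['time'],s['tcp_rot'][2],np.radians(s['tcp_rot'][2]-69.1),s['wrist_torque'][2]),s['tool_pos'].round(1),s['ft_force'].round(1),s['finger_gap'].round(2),s['grip_force'].round(1),'j6 %.2f'%s['joint_pos'][5])
                                                                                                                                                                                                      ^^^^^^^^^^^^^^^^^^^^^
AttributeError: 'float' object has no attribute 'round'
```

>>> {"name": "jog_arm", "arguments": {"rows": [[[0, 0, 0], [0, 0, -0.01]], [[0, 0, 0], [0, 0, -0.02]], [[0, 0, 0], [0, 0, -0.03]], [[0, 0, 0], [0, 0, -0.03]], [[0, 0, 0], [0, 0, -0.03]]]}}

```text
time: 5.85
tool_pos: [518.3, -192.2, 68.4]
tcp_rot: [-180.0, 0.0, 70.9]
ft_force: [-7.4, 3.5, 13.4]
finger_gap: 8.0
grip_force: 74.4
```

```bash
python3 t.py
```

```text
Traceback (most recent call last):
  File "t.py", line 2, in <module>
    s=r.sense();print('t %.2f yaw %.2f deg=%.4f rad rel69.1, Tz %.3f'%(s['time'],s['tcp_rot'][2],np.radians(s['tcp_rot'][2]-69.1),s['wrist_torque'][2]),s['tool_pos'].round(1),s['ft_force'].round(1),s['finger_gap'].round(2),s['grip_force'].round(1),'j6 %.2f'%s['joint_pos'][5])
                                                                                                                                                                                                      ^^^^^^^^^^^^^^^^^^^^^
AttributeError: 'float' object has no attribute 'round'
```

```bash
cat > t.py <<'E'
from h import *
s=r.sense();print('t %.2f yaw %.2f deg rel %.4f rad, Tz %.3f'%(s['time'],s['tcp_rot'][2],np.radians(s['tcp_rot'][2]-69.1),s['wrist_torque'][2]),s['tool_pos'].round(1),s['ft_force'].round(1),'gap %.2f gf %.1f j6 %.2f'%(s['finger_gap'],s['grip_force'],s['joint_pos'][5]))
E
python3 t.py
```

```text
t 5.85 yaw 70.86 deg rel 0.0308 rad, Tz -0.033 [ 518.3 -192.2   68.4] [-7.4  3.5 13.4] gap 8.00 gf 74.4 j6 -6.52
```

>>> {"name": "jog_arm", "arguments": {"rows": [[[0, 0, 0], [0, 0, -0.01]], [[0, 0, 0], [0, 0, -0.02]], [[0, 0, 0], [0, 0, -0.03]], [[0, 0, 0], [0, 0, -0.03]]]}}

```text
time: 6.25
tool_pos: [518.4, -192.2, 68.4]
tcp_rot: [-180.0, 0.0, 72.6]
ft_force: [-7.0, 2.5, 13.2]
finger_gap: 8.2
grip_force: 74.4
```

```bash
python3 t.py
```

```text
t 6.25 yaw 72.60 deg rel 0.0611 rad, Tz -0.085 [ 518.4 -192.2   68.4] [-7.   2.5 13.2] gap 8.25 gf 74.4 j6 -8.25
```

>>> {"name": "jog_arm", "arguments": {"rows": [[[0, 0, 0], [0, 0, -0.01]], [[0, 0, 0], [0, 0, -0.02]], [[0, 0, 0], [0, 0, -0.03]], [[0, 0, 0], [0, 0, -0.03]]]}}

```text
time: 6.65
tool_pos: [518.4, -192.2, 68.4]
tcp_rot: [-180.0, -0.0, 74.3]
ft_force: [-7.3, 2.6, 12.0]
finger_gap: 8.0
grip_force: 74.4
```

```bash
python3 t.py
```

```text
t 6.65 yaw 74.32 deg rel 0.0911 rad, Tz -0.073 [ 518.4 -192.2   68.4] [-7.3  2.6 12. ] gap 8.01 gf 74.4 j6 -9.97
```

>>> {"name": "jog_arm", "arguments": {"rows": [[[0, 0, 0], [0, 0, -0.012]], [[0, 0, 0], [0, 0, -0.024]], [[0, 0, 0], [0, 0, -0.035]], [[0, 0, 0], [0, 0, -0.035]]]}}

```text
time: 7.05
tool_pos: [518.4, -192.2, 68.4]
tcp_rot: [-180.0, -0.0, 76.3]
ft_force: [-6.8, 1.9, 13.9]
finger_gap: 8.0
grip_force: 74.3
```

```bash
python3 t.py
```

```text
t 7.05 yaw 76.33 deg rel 0.1262 rad, Tz -0.067 [ 518.4 -192.2   68.4] [-6.8  1.9 13.9] gap 7.98 gf 74.3 j6 -11.98
```

>>> {"name": "jog_arm", "arguments": {"rows": [[[0, 0, 0], [0, 0, -0.012]], [[0, 0, 0], [0, 0, -0.024]], [[0, 0, 0], [0, 0, -0.035]], [[0, 0, 0], [0, 0, -0.035]]]}}

```text
time: 7.45
tool_pos: [518.3, -192.2, 68.4]
tcp_rot: [-180.0, -0.0, 78.3]
ft_force: [-5.8, 2.4, 13.3]
finger_gap: 8.0
grip_force: 74.3
```

```bash
python3 t.py
```

```text
t 7.45 yaw 78.33 deg rel 0.1612 rad, Tz -0.067 [ 518.3 -192.2   68.4] [-5.8  2.4 13.3] gap 8.01 gf 74.3 j6 -13.99
```

>>> {"name": "jog_arm", "arguments": {"rows": [[[0, 0, 0], [0, 0, -0.012]], [[0, 0, 0], [0, 0, -0.024]], [[0, 0, 0], [0, 0, -0.035]], [[0, 0, 0], [0, 0, -0.035]]]}}

```text
time: 7.85
tool_pos: [518.4, -192.2, 68.4]
tcp_rot: [-180.0, -0.0, 80.3]
ft_force: [-7.0, 1.9, 13.8]
finger_gap: 8.1
grip_force: 74.3
```

```bash
python3 t.py
```

```text
t 7.85 yaw 80.34 deg rel 0.1962 rad, Tz -0.089 [ 518.4 -192.2   68.4] [-7.   1.9 13.8] gap 8.14 gf 74.3 j6 -15.99
```

>>> {"name": "jog_arm", "arguments": {"rows": [[[0, 0, 0], [0, 0, -0.01]], [[0, 0, 0], [0, 0, -0.02]], [[0, 0, 0], [0, 0, -0.02]]]}}

```text
time: 8.15
tool_pos: [518.4, -192.2, 68.4]
tcp_rot: [-180.0, -0.0, 81.5]
ft_force: [-6.3, 2.4, 13.2]
finger_gap: 7.9
grip_force: 74.3
```

```bash
python3 t.py
```

```text
t 8.15 yaw 81.48 deg rel 0.2161 rad, Tz -0.132 [ 518.4 -192.2   68.4] [-6.3  2.4 13.2] gap 7.86 gf 74.3 j6 -17.13
```

The end of the play is near +0.2 rad. Pressing a little more, to about 0.17 N m.

>>> {"name": "jog_arm", "arguments": {"rows": [[[0, 0, 0], [0, 0, -0.006]], [[0, 0, 0], [0, 0, -0.012]], [[0, 0, 0], [0, 0, -0.012]]]}}

```text
time: 8.45
tool_pos: [518.4, -192.3, 68.4]
tcp_rot: [-180.0, -0.0, 82.2]
ft_force: [-5.2, 2.8, 13.5]
finger_gap: 7.9
grip_force: 74.3
```

```bash
python3 t.py
```

```text
t 8.45 yaw 82.16 deg rel 0.2279 rad, Tz -0.145 [ 518.4 -192.3   68.4] [-5.2  2.8 13.5] gap 7.93 gf 74.3 j6 -17.81
```

>>> {"name": "jog_arm", "arguments": {"rows": [[[0, 0, 0], [0, 0, -0.005]], [[0, 0, 0], [0, 0, -0.01]], [[0, 0, 0], [0, 0, -0.01]]]}}

```text
time: 8.75
tool_pos: [518.4, -192.2, 68.4]
tcp_rot: [-180.0, -0.0, 82.7]
ft_force: [-7.2, 2.8, 12.6]
finger_gap: 8.1
grip_force: 74.3
```

```bash
python3 t.py
```

```text
t 8.75 yaw 82.73 deg rel 0.2379 rad, Tz -0.153 [ 518.4 -192.2   68.4] [-7.2  2.8 12.6] gap 8.11 gf 74.3 j6 -18.38
```

>>> {"name": "jog_arm", "arguments": {"rows": [[[0, 0, 0], [0, 0, -0.006]], [[0, 0, 0], [0, 0, -0.01]], [[0, 0, 0], [0, 0, -0.01]], [[0, 0, 0], [0, 0, -0.01]]]}}

```text
time: 9.15
tool_pos: [518.4, -192.3, 68.4]
tcp_rot: [-180.0, -0.0, 83.3]
ft_force: [-6.4, 3.0, 13.0]
finger_gap: 8.1
grip_force: 74.3
```

```bash
python3 t.py
```

```text
t 9.15 yaw 83.29 deg rel 0.2476 rad, Tz -0.140 [ 518.4 -192.3   68.4] [-6.4  3.  13. ] gap 8.06 gf 74.3 j6 -18.95
```

```bash
cat > m.py <<'E'
from h import *
def m():
    s=r.sense();im,P,c,pose=shot('wrist');np.save('Pm.npy',P)
    x,y,z=P[...,0],P[...,1],P[...,2]
    d=P[...,:2]-np.array([518.8,-192.5]);rad=np.hypot(d[...,0],d[...,1])
    def cl(a): return np.degrees(a)
    th=np.radians(-111.9); u=np.array([np.cos(th),np.sin(th)]);v=np.array([-u[1],u[0]])
    t=d@u;w=d@v
    for n,k in(('wing',(z>86)&(z<95)&(rad<27)),('bar',(z>50)&(z<56)&(rad<56)&(t>32))):
        q=d[k]; e=np.stack([q@u,q@v],1).astype(np.float32)
        if len(e)<10: print(n,len(e));continue
        # edges: fit line to bin-centres across t
        B=[(tt,np.percentile(e[abs(e[:,0]-tt)<1.5,1],[3,97])) for tt in np.arange(-26,56,3) if (abs(e[:,0]-tt)<1.5).sum()>5]
        print(n,len(e),[(int(tt),p.round(1).tolist()) for tt,p in B])
        print('  centre/atan',np.degrees(np.arctan2(e[:,1].mean(),e[:,0].mean())),cv2.minAreaRect(e))
    print('tool yaw rel',s['tcp_rot'][2]-68.1,'tz',s['wrist_torque'][2]); return im
if __name__=='__main__': m()
E
python3 m.py; python3 t.py
```

```text
wing 1949 [(-23, [-7.4, -1.5]), (-20, [-8.9, -0.5]), (-17, [-8.8, 0.1]), (-14, [-7.7, 7.7]), (-11, [-6.4, 15.7]), (-8, [-11.8, 12.7]), (-5, [-4.9, 3.5]), (-2, [-17.6, 3.8]), (1, [-3.0, 4.8]), (4, [-2.0, 5.6]), (7, [-1.2, 6.3]), (10, [-0.6, 7.3]), (13, [0.4, 8.2]), (16, [1.1, 9.1]), (19, [1.8, 9.7]), (22, [2.7, 8.4])]
  centre/atan -173.5951 ((-0.4550294876098633, 0.43304443359375), (38.483829498291016, 34.33220672607422), 56.35072326660156)
bar 0
tool yaw rel 15.189068298606728 tz -0.13976867763549194
t 9.20 yaw 83.29 deg rel 0.2477 rad, Tz -0.107 [ 518.4 -192.3   68.4] [-6.3  2.7 13.2] gap 8.00 gf 74.3 j6 -18.95
```

```bash
python3 - <<'E'
from h import *
np.set_printoptions(suppress=True)
th=np.radians(-111.9); u=np.array([np.cos(th),np.sin(th)]);v=np.array([-u[1],u[0]])
im1,P1,_,_=shot('side'); im2,P2,_,_=shot('top')
for n,P in(('wrist',np.load('Pm.npy')),('side',P1),('top',P2)):
    d=P[...,:2]-np.array([518.8,-192.5]);t=d@u;w=d@v;z=P[...,2]
    for tt in range(22,58,4):
        k=(abs(t-tt)<2)&(abs(w)<45)&(z>48.5)&(z<60)
        if k.sum()>1: print(n,tt,k.sum(),np.percentile(w[k],[5,95]).round(1),np.median(z[k]).round(1))
big=cv2.resize(im1[190:310,180:300],(560,560),interpolation=cv2.INTER_CUBIC);cv2.imwrite('pics/s5.png',big)
E
python3 t.py
```

```text
side 22 7 [-2.5  8. ] 53.7
side 26 14 [-2.2 11.3] 53.6
side 30 9 [-0.2 10.5] 53.8
side 34 11 [ 0.4 12.9] 53.6
side 38 8 [ 0.9 13. ] 53.7
side 42 14 [ 1.5 14.6] 53.9
side 46 11 [ 3.1 15.8] 53.7
side 50 18 [ 3.1 14.5] 52.7
t 9.30 yaw 83.29 deg rel 0.2476 rad, Tz -0.121 [ 518.4 -192.3   68.4] [-7.1  2.5 12.8] gap 8.21 gf 74.3 j6 -18.94
```

View pics/s5.png

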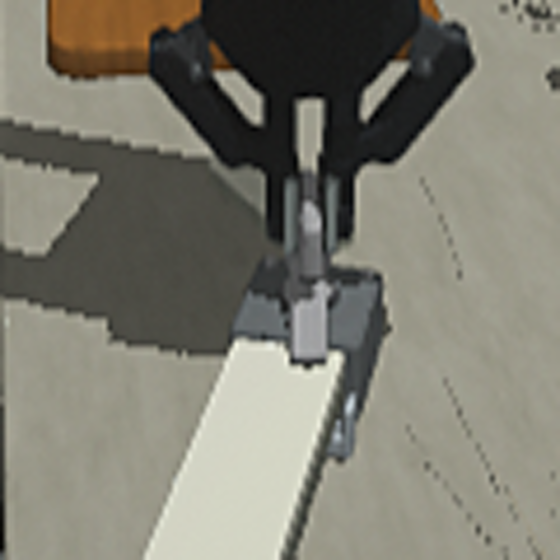

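Side view: the bar has swung a little off the stone's middle line and the wing is held between the pads. Next I average the torque and the bar angle over several frames.

```bash
cat > a.py <<'E'
from h import *
import sys
th=np.radians(-111.9); u=np.array([np.cos(th),np.sin(th)]);v=np.array([-u[1],u[0]])
Tz=[];E=[]
for i in range(int(sys.argv[1]) if len(sys.argv)>1 else 5):
    s=r.sense();Tz.append(s['wrist_torque'][2]);im,P,_,_=shot('side')
    d=P[...,:2]-np.array([518.8,-192.5]);z=P[...,2]
    k=(z>50.5)&(z<58)&(abs(d@u-38)<30)&(abs(d@v)<40)&(np.hypot(d@u,d@v)>24);E.append(np.stack([d[k]@u,d[k]@v],1))
E=np.vstack(E);b=np.polyfit(E[:,0],E[:,1],1)
print('t %.2f yaw %.4f gap %.2f | Tz mean %.3f'%(s['time'],np.radians(s['tcp_rot'][2]-69.1),s['finger_gap'],np.mean(Tz)),np.round(Tz,3),'bar mean ang %.3f slope %.3f n %d'%(np.arctan2(E[:,1].mean(),E[:,0].mean()),b[0],len(E)))
E
python3 a.py 6
```

```text
t 9.55 yaw 0.2476 gap 8.07 | Tz mean -0.152 [-0.121 -0.155 -0.15  -0.167 -0.167 -0.154] bar mean ang 0.187 slope 0.181 n 493
```

Run:
```python
from h import *
th=np.radians(-111.9); u=np.array([np.cos(th),np.sin(th)]);v=np.array([-u[1],u[0]])
c=r.camera_params('side');P=cloud(np.load('side0.npy'),c,c['pose'])
def f(P,n,up):
    d=P[...,:2]-np.array([518.8,-192.5]);z=P[...,2]
    k=(z>50.5)&(z<58)&(abs(d@u-38)<30)&(abs(d@v)<40)&(np.hypot(d@u,d@v)>24)&up;E=np.stack([d[k]@u,d[k]@v],1)
    print(n,np.arctan2(E[:,1].mean(),E[:,0].mean()),np.polyfit(E[:,0],E[:,1],1)[0],len(E))
f(P,'side0',True)
f(np.load('P2.npy'),'w2',np.mgrid[0:384,0:512][0]<300)
```

```text
side0 -0.00012845301745116486 0.02007820632528686 78
w2 -0.006065852132685102 0.18273175109683085 274
```

Pressed to about 0.155 N m on the sensor. Swinging back through the known free arc.

>>> {"name": "jog_arm", "arguments": {"rows": [[[0, 0, 0], [0, 0, 0.03]], [[0, 0, 0], [0, 0, 0.06]], [[0, 0, 0], [0, 0, 0.09]], [[0, 0, 0], [0, 0, 0.12]], [[0, 0, 0], [0, 0, 0.15]], [[0, 0, 0], [0, 0, 0.18]], [[0, 0, 0], [0, 0, 0.21]], [[0, 0, 0], [0, 0, 0.24]], [[0, 0, 0], [0, 0, 0.25]], [[0, 0, 0], [0, 0, 0.25]]]}}

```text
time: 10.6
tool_pos: [518.3, -192.2, 68.4]
tcp_rot: [-180.0, 0.0, 69.0]
ft_force: [-7.3, 2.5, 14.0]
finger_gap: 8.2
grip_force: 74.4
```

```bash
python3 a.py 2
```

```text
t 10.65 yaw -0.0021 gap 8.19 | Tz mean 0.091 [0.132 0.05 ] bar mean ang 0.021 slope 0.013 n 167
```

>>> {"name": "jog_arm", "arguments": {"rows": [[[0, 0, 0], [0, 0, 0.015]], [[0, 0, 0], [0, 0, 0.03]], [[0, 0, 0], [0, 0, 0.035]], [[0, 0, 0], [0, 0, 0.035]]]}}

```text
time: 11.1
tool_pos: [518.3, -192.2, 68.4]
tcp_rot: [-180.0, 0.0, 67.0]
ft_force: [-7.6, 2.7, 14.0]
finger_gap: 8.5
grip_force: 74.4
```

```bash
python3 a.py 4
```

```text
t 11.25 yaw -0.0370 gap 8.09 | Tz mean 0.085 [0.152 0.071 0.088 0.03 ] bar mean ang -0.016 slope 0.016 n 342
```

>>> {"name": "jog_arm", "arguments": {"rows": [[[0, 0, 0], [0, 0, 0.015]], [[0, 0, 0], [0, 0, 0.03]], [[0, 0, 0], [0, 0, 0.035]], [[0, 0, 0], [0, 0, 0.035]]]}}

```text
time: 11.7
tool_pos: [518.3, -192.2, 68.4]
tcp_rot: [-180.0, 0.0, 65.0]
ft_force: [-7.6, 2.7, 12.9]
finger_gap: 8.2
grip_force: 74.4
```

```bash
python3 a.py 4
```

```text
t 11.85 yaw -0.0720 gap 8.26 | Tz mean 0.090 [0.069 0.127 0.083 0.083] bar mean ang -0.049 slope -0.046 n 336
```

>>> {"name": "jog_arm", "arguments": {"rows": [[[0, 0, 0], [0, 0, 0.015]], [[0, 0, 0], [0, 0, 0.03]], [[0, 0, 0], [0, 0, 0.03]]]}}

```text
time: 12.2
tool_pos: [518.3, -192.2, 68.4]
tcp_rot: [-180.0, 0.0, 63.2]
ft_force: [-7.1, 3.1, 13.4]
finger_gap: 8.0
grip_force: 74.4
```

```bash
python3 a.py 4
```

```text
t 12.35 yaw -0.1020 gap 8.37 | Tz mean 0.052 [0.032 0.063 0.055 0.057] bar mean ang -0.085 slope -0.047 n 336
```

>>> {"name": "jog_arm", "arguments": {"rows": [[[0, 0, 0], [0, 0, 0.015]], [[0, 0, 0], [0, 0, 0.03]], [[0, 0, 0], [0, 0, 0.035]], [[0, 0, 0], [0, 0, 0.035]]]}}

```text
time: 12.8
tool_pos: [518.3, -192.2, 68.4]
tcp_rot: [-180.0, 0.0, 61.2]
ft_force: [-7.0, 3.0, 13.8]
finger_gap: 8.0
grip_force: 74.4
```

```bash
python3 a.py 4
```

```text
t 12.95 yaw -0.1370 gap 7.83 | Tz mean 0.068 [0.083 0.069 0.044 0.074] bar mean ang -0.110 slope -0.085 n 342
```

>>> {"name": "jog_arm", "arguments": {"rows": [[[0, 0, 0], [0, 0, 0.015]], [[0, 0, 0], [0, 0, 0.03]], [[0, 0, 0], [0, 0, 0.035]], [[0, 0, 0], [0, 0, 0.035]]]}}

```text
time: 13.4
tool_pos: [518.3, -192.2, 68.4]
tcp_rot: [-180.0, 0.0, 59.2]
ft_force: [-6.6, 2.7, 13.3]
finger_gap: 7.9
grip_force: 74.4
```

```bash
python3 a.py 4
```

```text
t 13.55 yaw -0.1720 gap 7.96 | Tz mean 0.083 [0.08  0.072 0.111 0.068] bar mean ang -0.145 slope -0.085 n 332
```

>>> {"name": "jog_arm", "arguments": {"rows": [[[0, 0, 0], [0, 0, 0.01]], [[0, 0, 0], [0, 0, 0.02]], [[0, 0, 0], [0, 0, 0.03]], [[0, 0, 0], [0, 0, 0.03]]]}}

```text
time: 14.0
tool_pos: [518.3, -192.2, 68.4]
tcp_rot: [-180.0, 0.0, 57.5]
ft_force: [-7.1, 3.4, 13.8]
finger_gap: 7.9
grip_force: 74.4
```

```bash
python3 a.py 4
```

```text
t 14.15 yaw -0.2020 gap 8.29 | Tz mean 0.067 [0.044 0.097 0.053 0.074] bar mean ang -0.173 slope -0.156 n 337
```

>>> {"name": "jog_arm", "arguments": {"rows": [[[0, 0, 0], [0, 0, 0.01]], [[0, 0, 0], [0, 0, 0.02]], [[0, 0, 0], [0, 0, 0.03]], [[0, 0, 0], [0, 0, 0.03]]]}}

```text
time: 14.6
tool_pos: [518.3, -192.2, 68.4]
tcp_rot: [-180.0, 0.0, 55.8]
ft_force: [-6.5, 3.4, 13.7]
finger_gap: 7.9
grip_force: 74.4
```

```bash
python3 a.py 4
```

```text
t 14.75 yaw -0.2320 gap 8.52 | Tz mean 0.124 [0.12  0.143 0.12  0.112] bar mean ang -0.189 slope -0.154 n 342
```

Lower end found. Pressing a bit further.

>>> {"name": "jog_arm", "arguments": {"rows": [[[0, 0, 0], [0, 0, 0.006]], [[0, 0, 0], [0, 0, 0.013]], [[0, 0, 0], [0, 0, 0.013]]]}}

```text
time: 15.1
tool_pos: [518.2, -192.2, 68.4]
tcp_rot: [-180.0, 0.0, 55.1]
ft_force: [-7.6, 2.9, 14.1]
finger_gap: 8.0
grip_force: 74.5
```

```bash
python3 a.py 5
```

```text
t 15.30 yaw -0.2449 gap 8.43 | Tz mean 0.123 [0.136 0.112 0.084 0.117 0.166] bar mean ang -0.198 slope -0.141 n 432
```

>>> {"name": "jog_arm", "arguments": {"rows": [[[0, 0, 0], [0, 0, 0.005]], [[0, 0, 0], [0, 0, 0.01]], [[0, 0, 0], [0, 0, 0.01]]]}}

```text
time: 15.65
tool_pos: [518.2, -192.2, 68.3]
tcp_rot: [-180.0, 0.0, 54.5]
ft_force: [-8.1, 3.3, 14.2]
finger_gap: 8.1
grip_force: 74.5
```

```bash
python3 a.py 6
```

```text
t 15.90 yaw -0.2549 gap 8.23 | Tz mean 0.159 [0.156 0.146 0.209 0.113 0.186 0.142] bar mean ang -0.206 slope -0.156 n 505
```

>>> {"name": "jog_arm", "arguments": {"rows": [[[0, 0, 0], [0, 0, -0.055]], [[0, 0, 0], [0, 0, -0.11]], [[0, 0, 0], [0, 0, -0.165]], [[0, 0, 0], [0, 0, -0.22]], [[0, 0, 0], [0, 0, -0.275]], [[0, 0, 0], [0, 0, -0.33]], [[0, 0, 0], [0, 0, -0.38]], [[0, 0, 0], [0, 0, -0.42]], [[0, 0, 0], [0, 0, -0.45]], [[0, 0, 0], [0, 0, -0.46]]]}}

```text
time: 16.95
tool_pos: [518.4, -192.2, 68.4]
tcp_rot: [-180.0, -0.0, 80.9]
ft_force: [-6.0, 2.4, 12.5]
finger_gap: 8.3
grip_force: 74.3
```

>>> {"name": "jog_arm", "arguments": {"rows": [[[0, 0, 0], [0, 0, -0.01]], [[0, 0, 0], [0, 0, -0.02]], [[0, 0, 0], [0, 0, -0.03]], [[0, 0, 0], [0, 0, -0.04]], [[0, 0, 0], [0, 0, -0.04]]]}}

```text
time: 17.45
tool_pos: [518.4, -192.2, 68.4]
tcp_rot: [-180.0, -0.0, 83.1]
ft_force: [-7.0, 2.2, 12.4]
finger_gap: 8.1
grip_force: 74.3
```

```bash
python3 a.py 6
```

```text
t 17.70 yaw 0.2446 gap 8.07 | Tz mean -0.150 [-0.156 -0.145 -0.125 -0.16  -0.152 -0.163] bar mean ang 0.186 slope 0.184 n 490
```

>>> {"name": "jog_arm", "arguments": {"rows": [[[0, 0, 0], [0, 0, -0.005]], [[0, 0, 0], [0, 0, -0.01]], [[0, 0, 0], [0, 0, -0.01]]]}}

```text
time: 18.05
tool_pos: [518.4, -192.2, 68.4]
tcp_rot: [-180.0, -0.0, 83.7]
ft_force: [-6.0, 3.6, 13.3]
finger_gap: 8.4
grip_force: 74.3
```

```bash
python3 a.py 6
```

```text
t 18.30 yaw 0.2546 gap 8.46 | Tz mean -0.193 [-0.176 -0.149 -0.232 -0.207 -0.198 -0.199] bar mean ang 0.189 slope 0.162 n 490
```

A good press of 0.19 N m. Swinging to the other end.

>>> {"name": "jog_arm", "arguments": {"rows": [[[0, 0, 0], [0, 0, 0.06]], [[0, 0, 0], [0, 0, 0.12]], [[0, 0, 0], [0, 0, 0.18]], [[0, 0, 0], [0, 0, 0.24]], [[0, 0, 0], [0, 0, 0.3]], [[0, 0, 0], [0, 0, 0.36]], [[0, 0, 0], [0, 0, 0.41]], [[0, 0, 0], [0, 0, 0.44]], [[0, 0, 0], [0, 0, 0.46]], [[0, 0, 0], [0, 0, 0.47]]]}}

```text
time: 19.35
tool_pos: [518.3, -192.2, 68.4]
tcp_rot: [-180.0, 0.0, 56.7]
ft_force: [-7.1, 2.7, 14.1]
finger_gap: 8.4
grip_force: 74.4
```

>>> {"name": "jog_arm", "arguments": {"rows": [[[0, 0, 0], [0, 0, 0.01]], [[0, 0, 0], [0, 0, 0.02]], [[0, 0, 0], [0, 0, 0.03]], [[0, 0, 0], [0, 0, 0.04]], [[0, 0, 0], [0, 0, 0.04]]]}}

```text
time: 19.85
tool_pos: [518.3, -192.2, 68.4]
tcp_rot: [-180.0, 0.0, 54.5]
ft_force: [-8.3, 3.2, 13.4]
finger_gap: 8.0
grip_force: 74.4
```

```bash
python3 a.py 6
```

```text
t 20.10 yaw -0.2549 gap 8.09 | Tz mean 0.152 [0.174 0.13  0.14  0.169 0.162 0.136] bar mean ang -0.202 slope -0.151 n 512
```

>>> {"name": "jog_arm", "arguments": {"rows": [[[0, 0, 0], [0, 0, 0.004]], [[0, 0, 0], [0, 0, 0.008]], [[0, 0, 0], [0, 0, 0.008]]]}}

```text
time: 20.45
tool_pos: [518.2, -192.2, 68.4]
tcp_rot: [-180.0, 0.0, 54.0]
ft_force: [-7.6, 2.1, 13.9]
finger_gap: 8.1
grip_force: 74.4
```

```bash
python3 a.py 5
```

```text
t 20.65 yaw -0.2629 gap 8.16 | Tz mean 0.183 [0.187 0.184 0.161 0.197 0.185] bar mean ang -0.208 slope -0.164 n 433
```

>>> {"name": "jog_arm", "arguments": {"rows": [[[0, 0, 0], [0, 0, -0.06]], [[0, 0, 0], [0, 0, -0.12]], [[0, 0, 0], [0, 0, -0.18]], [[0, 0, 0], [0, 0, -0.24]], [[0, 0, 0], [0, 0, -0.3]], [[0, 0, 0], [0, 0, -0.36]], [[0, 0, 0], [0, 0, -0.41]], [[0, 0, 0], [0, 0, -0.44]], [[0, 0, 0], [0, 0, -0.465]], [[0, 0, 0], [0, 0, -0.475]]]}}

```text
time: 21.7
tool_pos: [518.4, -192.3, 68.4]
tcp_rot: [-180.0, 0.0, 81.3]
ft_force: [-6.9, 2.6, 13.1]
finger_gap: 8.1
grip_force: 74.3
```

>>> {"name": "jog_arm", "arguments": {"rows": [[[0, 0, 0], [0, 0, -0.01]], [[0, 0, 0], [0, 0, -0.02]], [[0, 0, 0], [0, 0, -0.03]], [[0, 0, 0], [0, 0, -0.038]], [[0, 0, 0], [0, 0, -0.038]]]}}

```text
time: 22.2
tool_pos: [518.4, -192.2, 68.4]
tcp_rot: [-180.0, -0.0, 83.4]
ft_force: [-5.7, 2.9, 13.1]
finger_gap: 8.3
grip_force: 74.3
```

```bash
python3 a.py 5
```

```text
t 22.40 yaw 0.2498 gap 7.81 | Tz mean -0.059 [-0.008 -0.102 -0.081 -0.077 -0.026] bar mean ang 0.234 slope 0.153 n 393
```

It has broken free: the bar went past its former end with drag alone. Turning on anticlockwise.

>>> {"name": "jog_arm", "arguments": {"rows": [[[0, 0, 0], [0, 0, -0.03]], [[0, 0, 0], [0, 0, -0.06]], [[0, 0, 0], [0, 0, -0.06]]]}}

```text
time: 22.75
tool_pos: [518.4, -192.2, 68.4]
tcp_rot: [-180.0, -0.0, 86.9]
ft_force: [-6.7, 2.4, 12.6]
finger_gap: 8.2
grip_force: 74.3
```

```bash
python3 a.py 3
```

```text
t 22.85 yaw 0.3099 gap 8.01 | Tz mean -0.045 [-0.053 -0.029 -0.054] bar mean ang 0.288 slope 0.256 n 243
```

>>> {"name": "jog_arm", "arguments": {"rows": [[[0, 0, 0], [0, 0, -0.05]], [[0, 0, 0], [0, 0, -0.1]], [[0, 0, 0], [0, 0, -0.15]], [[0, 0, 0], [0, 0, -0.2]], [[0, 0, 0], [0, 0, -0.25]], [[0, 0, 0], [0, 0, -0.3]], [[0, 0, 0], [0, 0, -0.35]], [[0, 0, 0], [0, 0, -0.4]], [[0, 0, 0], [0, 0, -0.44]], [[0, 0, 0], [0, 0, -0.44]]]}}

```text
time: 23.9
tool_pos: [518.5, -192.2, 68.4]
tcp_rot: [-180.0, -0.0, 112.1]
ft_force: [-6.0, 2.7, 12.6]
finger_gap: 8.0
grip_force: 74.2
```

```bash
python3 t.py
```

```text
t 23.90 yaw 112.15 deg rel 0.7513 rad, Tz 0.008 [ 518.5 -192.2   68.4] [-6.   2.7 12.6] gap 8.04 gf 74.2 j6 -47.80
```

>>> {"name": "jog_arm", "arguments": {"rows": [[[0, 0, 0], [0, 0, -0.05]], [[0, 0, 0], [0, 0, -0.1]], [[0, 0, 0], [0, 0, -0.15]], [[0, 0, 0], [0, 0, -0.2]], [[0, 0, 0], [0, 0, -0.25]], [[0, 0, 0], [0, 0, -0.3]], [[0, 0, 0], [0, 0, -0.35]], [[0, 0, 0], [0, 0, -0.39]], [[0, 0, 0], [0, 0, -0.42]], [[0, 0, 0], [0, 0, -0.42]]]}}

```text
time: 24.9
tool_pos: [518.7, -192.2, 68.4]
tcp_rot: [180.0, -0.0, 136.2]
ft_force: [-4.9, 3.7, 12.0]
finger_gap: 8.2
grip_force: 74.2
```

```bash
python3 t.py
```

```text
t 24.90 yaw 136.19 deg rel 1.1710 rad, Tz -0.045 [ 518.7 -192.2   68.4] [-4.9  3.7 12. ] gap 8.24 gf 74.2 j6 -71.84
```

>>> {"name": "jog_arm", "arguments": {"rows": [[[0, 0, 0], [0, 0, 0]], [[0, 0, 0], [0, 0, 0]], [[0, 0, 0], [0, 0, 0]], [[0, 0, -30], [0, 0, 0]], [[0, 0, -70], [0, 0, 0]], [[0, 0, -100], [0, 0, 0]], [[0, 0, -100], [0, 0, 0]], [[0, 0, -100], [0, 0, 0]]], "grip": 40}}

```text
time: 25.7
tool_pos: [518.9, -192.5, 167.7]
tcp_rot: [180.0, 0.1, 136.1]
ft_force: [-0.9, 0.3, 0.0]
finger_gap: 39.9
grip_force: 0.0
```

Run:
```python
from h import *
s=r.sense();print(s['time'],s['tool_pos'],s['tcp_rot'])
im,P,c,pose=shot('wrist','w6')
side,Q,_,_=shot('side')
ax=np.array([518.8,-192.5]);th=np.radians(-111.9);u=np.array([np.cos(th),np.sin(th)]);v=np.array([-u[1],u[0]])
for n,P in(('w',P),('s',Q)):
    d=P[...,:2]-ax;t=d@u;w=d@v;z=P[...,2];rad=np.hypot(t,w)
    k=(z>50)&(z<58)&(rad>22)&(rad<56); 
    print(n,'bar ang',k.sum(),np.arctan2(np.median(w[k]),np.median(t[k])) if k.sum() else '')
    k=(z>41)&(z<48)&(t>34)&(t<172)&(abs(w)<30)
    print(n,'stone',k.sum(),cv2.minAreaRect(P[k][:,:2].astype(np.float32)) if k.sum()>5 else '',np.median(z[k]))
cv2.imwrite('pics/w6c.png',np.hstack([im,cv2.resize(side[180:340,150:300],(288,384)) ]))
```

```text
25.7 [ 518.93879278 -192.48381479  167.67241235] [1.79973609e+02 8.07144476e-02 1.36122052e+02]
w bar ang 222 1.1673300437190395
w stone 5181 ((481.3630065917969, -286.628662109375), (130.4053497314453, 46.08711624145508), 68.12755584716797) 44.216949137313975
s bar ang 94 1.1173082690643434
s stone 1434 ((480.6987609863281, -285.1639404296875), (131.88914489746094, 46.11536407470703), 68.43960571289062) 45.24564627753324
```

View pics/w6c.png

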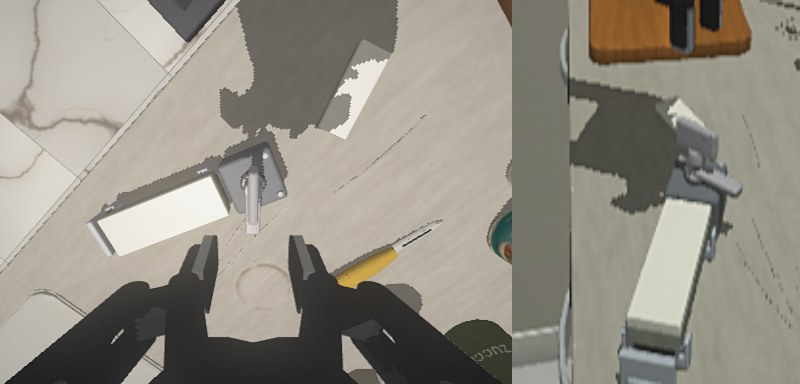

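The bar is clear at 1.17 rad. The wrist fit puts the stone at (481.4,-286.6), yaw 68.1, 130 x 46 with its top at 44, which matches. Moving above it.

>>> {"name": "jog_arm", "arguments": {"rows": [[[-38.2, -93.8, 0], [0, 0, 1.187]], [[-38.2, -93.8, 0], [0, 0, 1.187]], [[-38.2, -93.8, 0], [0, 0, 1.187]], [[-38.2, -93.8, 0], [0, 0, 1.187]], [[-38.2, -93.8, 0], [0, 0, 1.187]], [[-38.2, -93.8, 0], [0, 0, 1.187]], [[-38.2, -93.8, 0], [0, 0, 1.187]], [[-38.2, -93.8, 0], [0, 0, 1.187]], [[-38.2, -93.8, 0], [0, 0, 1.187]], [[-38.2, -93.8, 0], [0, 0, 1.187]]], "grip": 85}}

```text
time: 26.8
tool_pos: [480.4, -285.9, 165.7]
tcp_rot: [-179.9, -0.0, 68.4]
ft_force: [-0.4, 0.1, 0.2]
finger_gap: 84.8
grip_force: 0.0
```

>>> {"name": "jog_arm", "arguments": {"rows": [[[0, 0, 40], [0, 0, 0]], [[0, 0, 75], [0, 0, 0]], [[0, 0, 90], [0, 0, 0]], [[0, 0, 90], [0, 0, 0]], [[0, 0, 90], [0, 0, 0]]]}}

```text
time: 27.3
tool_pos: [481.5, -286.6, 78.1]
tcp_rot: [180.0, 0.0, 68.2]
ft_force: [-0.5, 0.2, 0.1]
finger_gap: 84.9
grip_force: 0.0
```

```bash
python3 t.py
```

```text
t 27.30 yaw 68.18 deg rel -0.0160 rad, Tz 0.012 [ 481.5 -286.6   78.1] [-0.5  0.2  0.1] gap 84.85 gf 0.0 j6 -14.19
```

Now down to TCP z = 12, then close.

>>> {"name": "jog_arm", "arguments": {"rows": [[[0, 0, 25], [0, 0, 0]], [[0, 0, 45], [0, 0, 0]], [[0, 0, 60], [0, 0, 0]], [[0, 0, 66], [0, 0, 0]], [[0, 0, 66], [0, 0, 0]], [[0, 0, 66], [0, 0, 0]]]}}

```text
time: 27.9
tool_pos: [481.8, -286.9, 12.4]
tcp_rot: [179.9, 0.0, 68.1]
ft_force: [-0.0, -0.4, 0.3]
finger_gap: 84.9
grip_force: 0.0
```

>>> {"name": "jog_arm", "arguments": {"rows": [[[0, 0, 0], [0, 0, 0]], [[0, 0, 0], [0, 0, 0]], [[0, 0, 0], [0, 0, 0]], [[0, 0, 0], [0, 0, 0]], [[0, 0, 0], [0, 0, 0]], [[0, 0, 0], [0, 0, 0]], [[0, 0, 0], [0, 0, 0]], [[0, 0, 0], [0, 0, 0]]], "grip": 0, "force": 40}}

```text
time: 28.7
tool_pos: [481.5, -286.7, 12.0]
tcp_rot: [179.9, 0.0, 68.1]
ft_force: [-1.2, 0.5, 5.9]
finger_gap: 45.1
grip_force: 42.6
```

```bash
python3 t.py
```

```text
t 28.70 yaw 68.12 deg rel -0.0172 rad, Tz 0.016 [ 481.5 -286.7   12. ] [-1.2  0.5  5.9] gap 45.11 gf 42.6 j6 -14.13
```

Grasped (gap 45.1), but the fingertips would reach slightly below the stone's underside and hit the board. I'll regrasp 7 mm higher and measure the board's position meanwhile.

>>> {"name": "jog_arm", "arguments": {"rows": [[[0, 0, 0], [0, 0, 0]], [[0, 0, 0], [0, 0, 0]], [[0, 0, -7], [0, 0, 0]], [[0, 0, -7], [0, 0, 0]], [[0, 0, -7], [0, 0, 0]]], "grip": 60}}

```text
time: 29.2
tool_pos: [481.3, -286.6, 18.6]
tcp_rot: [180.0, 0.0, 68.1]
ft_force: [0.5, 0.3, 0.0]
finger_gap: 59.7
grip_force: 0.0
```

>>> {"name": "jog_arm", "arguments": {"rows": [[[0, 0, 0], [0, 0, 0]], [[0, 0, 0], [0, 0, 0]], [[0, 0, 0], [0, 0, 0]], [[0, 0, 0], [0, 0, 0]], [[0, 0, 0], [0, 0, 0]], [[0, 0, 0], [0, 0, 0]]], "grip": 0, "force": 60}}

```text
time: 29.8
tool_pos: [481.3, -286.5, 18.5]
tcp_rot: [180.0, 0.0, 68.1]
ft_force: [-0.1, 0.0, 5.3]
finger_gap: 45.2
grip_force: 62.4
```

>>> {"name": "jog_arm", "arguments": {"rows": [[[0, 0, -5], [0, 0, 0]], [[0, 0, -10], [0, 0, 0]], [[0, 0, -20], [0, 0, 0]], [[0, 0, -40], [0, 0, 0]], [[0, 0, -70], [0, 0, 0]], [[0, 0, -100], [0, 0, 0]], [[0, 0, -120], [0, 0, 0]], [[0, 0, -120], [0, 0, 0]], [[0, 0, -120], [0, 0, 0]]]}}

```text
time: 30.7
tool_pos: [481.0, -286.4, 138.2]
tcp_rot: [180.0, 0.0, 68.1]
ft_force: [-0.3, -0.1, -4.0]
finger_gap: 45.0
grip_force: 62.0
```

```bash
python3 t.py
python3 - <<'E'
from h import *
im=cv2.imread('pics/top0.png');c=r.camera_params('top');P=cloud(np.load('top0.npy'),c,c['pose'])
for n,im,P in(('top',im,P),('side',*shot('side')[:2])):
    hsv=cv2.cvtColor(im,cv2.COLOR_BGR2HSV)
    m=(hsv[...,0]<20)&(hsv[...,1]>110)&(P[...,0]>380)&(P[...,0]<700)&(P[...,1]>40)&(P[...,1]<480)&(abs(P[...,2]-21)<14)
    q=P[m];print(n,len(q),'z',np.median(q[:,2]),cv2.minAreaRect(q[:,:2].astype(np.float32)),np.percentile(q,[1,99],0).round(0).tolist())
    k=(abs(P[...,0]-480)<60)&(abs(P[...,1]-200)<80); print('max z near target',np.nanmax(P[k][:,2]))
E
```

```text
t 30.70 yaw 68.11 deg rel -0.0172 rad, Tz -0.033 [ 481.  -286.4  138.2] [-0.3 -0.1 -4. ] gap 44.98 gf 62.0 j6 -14.13
top 8337 z 20.278839318747714 ((539.17431640625, 259.90264892578125), (335.753662109375, 225.06362915039062), 87.78973388671875) [[428.0, 97.0, 14.0], [649.0, 423.0, 26.0]]
max z near target 28.514282747838024
side 581 z 22.149897128677594 ((538.2615966796875, 253.0356903076172), (332.4723815917969, 226.96583557128906), 87.4263916015625) [[420.0, 86.0, 8.0], [649.0, 420.0, 24.0]]
max z near target 24.084541674765944
```

Lifted (about 4 N). Board centre at about (539,258), top at z 21. Carrying the stone towards (482,225), yaw 88.

>>> {"name": "jog_arm", "arguments": {"rows": [[[20, -8, 0], [0, 0, -0.015]], [[60, -24, 0], [0, 0, -0.045]], [[105, -42, 0], [0, 0, -0.08]], [[150, -60, 0], [0, 0, -0.11]], [[195, -78, 0], [0, 0, -0.145]], [[240, -96, 0], [0, 0, -0.18]], [[285, -114, 0], [0, 0, -0.21]], [[330, -132, 0], [0, 0, -0.245]], [[375, -150, 0], [0, 0, -0.28]], [[400, -160, 0], [0, 0, -0.3]]]}}

```text
time: 31.75
tool_pos: [479.8, 147.6, 136.1]
tcp_rot: [-179.8, -0.0, 85.5]
ft_force: [-0.5, -0.0, -3.0]
finger_gap: 44.5
grip_force: 62.1
```

>>> {"name": "jog_arm", "arguments": {"rows": [[[0, 0, 0], [0, 0, 0]], [[0, 0, 0], [0, 0, 0]], [[0, 0, 0], [0, 0, 0]]]}}

```text
time: 32.05
tool_pos: [481.0, 143.5, 136.9]
tcp_rot: [-179.9, 0.1, 85.3]
ft_force: [0.1, 0.7, -3.6]
finger_gap: 44.9
grip_force: 62.1
```

```bash
python3 t.py
python3 - <<'E'
from h import *
s=r.sense();p=np.linalg.inv(T_tool(s))@np.r_[482,225,60,1];print(p, 'drz',-np.radians(88-s['tcp_rot'][2]))
im,P,_,_=shot('wrist','w7');x,y,z=P[...,0],P[...,1],P[...,2]
E
```

```text
t 32.05 yaw 85.26 deg rel 0.2820 rad, Tz 0.018 [481.  143.5 136.9] [ 0.1  0.7 -3.6] gap 44.87 gf 62.1 j6 15.52
[81.39998579 -5.55179736 76.85396852  1.        ] drz -0.04790717132990735
```

View pics/w7.png

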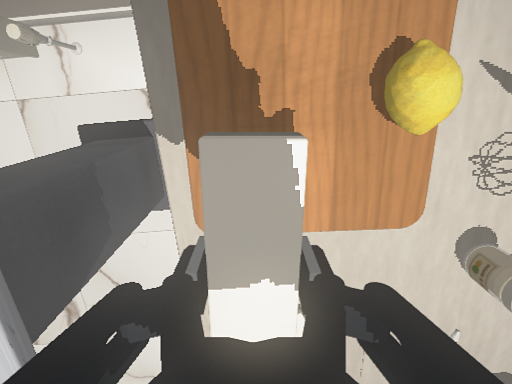

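The stone is held level and square. The board edge is ahead, at row 230, and the lemon is well to the right at (423,87).

>>> {"name": "jog_arm", "arguments": {"rows": [[[40, -3, 0], [0, 0, -0.02]], [[81.4, -5.5, 20], [0, 0, -0.048]], [[81.4, -5.5, 60], [0, 0, -0.048]], [[81.4, -5.5, 90], [0, 0, -0.048]], [[81.4, -5.5, 105], [0, 0, -0.048]], [[81.4, -5.5, 105], [0, 0, -0.048]], [[81.4, -5.5, 105], [0, 0, -0.048]], [[81.4, -5.5, 105], [0, 0, -0.048]]]}}

```text
time: 32.9
tool_pos: [484.7, 226.1, 35.4]
tcp_rot: [179.8, -0.1, 88.0]
ft_force: [0.8, -0.7, -2.1]
finger_gap: 45.1
grip_force: 62.0
```

```bash
python3 t.py
```

```text
t 32.90 yaw 88.00 deg rel 0.3299 rad, Tz -0.016 [484.7 226.1  35.4] [ 0.8 -0.7 -2.1] gap 45.08 gf 62.0 j6 21.52
```

>>> {"name": "jog_arm", "arguments": {"rows": [[[0, 0, 5], [0, 0, 0]], [[0, 0, 9], [0, 0, 0]], [[0, 0, 11], [0, 0, 0]], [[0, 0, 11], [0, 0, 0]], [[0, 0, 11], [0, 0, 0]]]}}

```text
time: 33.4
tool_pos: [482.8, 226.0, 22.1]
tcp_rot: [-180.0, 0.0, 88.1]
ft_force: [-0.1, -0.9, -2.9]
finger_gap: 44.8
grip_force: 62.1
```

```bash
python3 t.py
```

```text
t 33.40 yaw 88.05 deg rel 0.3308 rad, Tz 0.057 [482.8 226.   22.1] [-0.1 -0.9 -2.9] gap 44.83 gf 62.1 j6 21.52
```

>>> {"name": "jog_arm", "arguments": {"rows": [[[0, 0, 0.8], [0, 0, 0]], [[0, 0, 1.6], [0, 0, 0]], [[0, 0, 2.4], [0, 0, 0]], [[0, 0, 2.4], [0, 0, 0]], [[0, 0, 2.4], [0, 0, 0]]]}}

```text
time: 33.9
tool_pos: [482.8, 226.0, 19.7]
tcp_rot: [-180.0, 0.0, 88.1]
ft_force: [-0.1, 0.5, -2.1]
finger_gap: 44.6
grip_force: 62.1
```

```bash
python3 t.py
```

```text
t 33.90 yaw 88.05 deg rel 0.3308 rad, Tz 0.042 [482.8 226.   19.7] [-0.1  0.5 -2.1] gap 44.62 gf 62.1 j6 21.52
```

Touching lightly. A millimetre more, then open.

>>> {"name": "jog_arm", "arguments": {"rows": [[[0, 0, 0.5], [0, 0, 0]], [[0, 0, 1], [0, 0, 0]], [[0, 0, 1], [0, 0, 0]], [[0, 0, 1], [0, 0, 0]]]}}

```text
time: 34.3
tool_pos: [483.0, 226.1, 19.5]
tcp_rot: [180.0, -0.0, 88.1]
ft_force: [-3.3, -1.8, 5.6]
finger_gap: 44.8
grip_force: 63.2
```

>>> {"name": "jog_arm", "arguments": {"rows": [[[0, 0, 0], [0, 0, 0]], [[0, 0, 0], [0, 0, 0]], [[0, 0, 0], [0, 0, 0]], [[0, 0, 0], [0, 0, 0]], [[0, 0, 0], [0, 0, 0]], [[0, 0, -10], [0, 0, 0]], [[0, 0, -40], [0, 0, 0]], [[0, 0, -80], [0, 0, 0]], [[0, 0, -120], [0, 0, 0]], [[0, 0, -120], [0, 0, 0]]], "grip": 75}}

```text
time: 35.3
tool_pos: [487.0, 227.6, 146.8]
tcp_rot: [179.4, -0.3, 88.1]
ft_force: [0.8, 0.6, 0.1]
finger_gap: 75.0
grip_force: 0.0
```

>>> {"name": "jog_arm", "arguments": {"rows": [[[0, 0, 0], [0, 0, 0]], [[0, 0, 0], [0, 0, 0]], [[0, 0, 0], [0, 0, 0]]]}}

```text
time: 35.6
tool_pos: [481.8, 225.7, 137.2]
tcp_rot: [-179.9, 0.1, 88.1]
ft_force: [1.0, -0.1, -0.6]
finger_gap: 75.1
grip_force: 0.0
```

```bash
python3 t.py
python3 - <<'E'
from h import *
im,P,_,_=shot('wrist'); sd,Q,_,_=shot('side')
k=(abs(P[...,0]-482)<60)&(abs(P[...,1]-226)<90)&(P[...,2]>38)&(P[...,2]<52)
q=P[k];print(len(q),cv2.minAreaRect(q[:,:2].astype(np.float32)),np.percentile(q[:,2],[5,50,95]))
a=np.c_[q[:,:2],np.ones(len(q))];print('tilt',np.linalg.lstsq(a,q[:,2],rcond=None)[0])
cv2.imwrite('pics/fin.png',np.hstack([cv2.resize(im,(400,300)),cv2.resize(sd,(400,300))]))
E
```

```text
t 35.60 yaw 88.05 deg rel 0.3308 rad, Tz 0.012 [481.8 225.7 137.2] [ 1.  -0.1 -0.6] gap 75.10 gf 0.0 j6 21.52
7313 ((483.72222900390625, 225.63751220703125), (130.09864807128906, 46.10898971557617), 87.93751525878906) [44.15178531 45.25400957 46.30777407]
tilt [-4.37132420e-04  5.60239955e-04  4.53250570e+01]
```

View pics/fin.png

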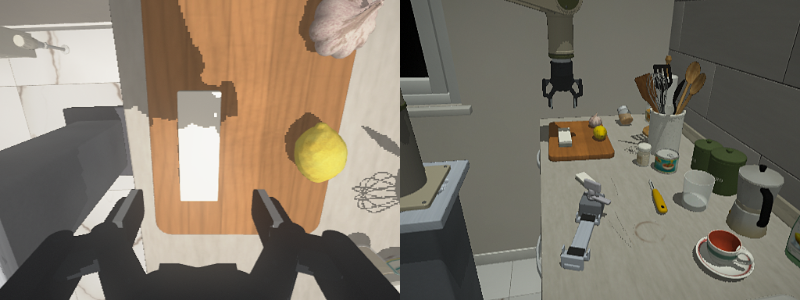

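The stone lies flat on the board: top at z 45, no tilt, at (484,226). The garlic, lemon and peeler are where they were, and the gripper is clear. Handing in.

```bash
python3 -c "
from bench import r
print(r.hand_in())"
```

```text
the job is handed in; nothing more can be done
None
```

I rocked the knob free gently (about 0.2 N m at most by the wrist sensor), turned the bar clear to about 1.17 rad, laid the stone flat on the bare half of the board without disturbing the garlic, lemon or peeler, and handed the job in at about 36 s; no verdict came back.

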